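# Centre the sleeve on the gauging pedestal

## Task

The dark steel sleeve stands off-centre on the small aluminium pedestal. With light pushes or taps of the fingers, without gripping or lifting it, move it until it stands upright in the middle of the pedestal's top, centred to within about 3 mm, and do not tip it or knock it off. Leave the other things on the bench where they are.

Things in the scene. Friction and masses are not known exactly. Their poses are not given: they have to be found in the camera images.
- sleeve: dark plain turned steel sleeve, an upright cylinder 35 mm in diameter and 64 mm tall, about 0.3 kg; loose, standing on the pedestal's top. Origin: centre of its underside; z is its axis, up. Pushed within about 15 mm of its foot it slides; pushed high up it tips over
- pedestal: small turned aluminium pedestal that stands fixed on the bench: round foot flange 80 mm in diameter and 8 mm thick, thin stem, flat round top 46 mm in diameter, 45 mm above the bench, with a thin scribed circle 39 mm in diameter round its centre. It does not move. Origin: centre of its underside on the bench; z up. The top of the sleeve is thus 109 mm above the bench
- pedestal_top (a point): centre of the pedestal's flat top, 45 mm above the bench: the sleeve's origin belongs here. To its left, straight ahead of the robot, a tall fixed press stands from 0.17 m ahead of the base axis onward, up to 0.72 m high, with a panel edge above it from 0.83 m up: an arm that starts on the left crosses over folded up close to its own base. A knob of the press, 0.44 to 0.51 m high, reaches 0.16 m right of the robot's middle
- ring_a: bystander: bare metal spacer ring lying behind the pedestal, 38 mm in diameter, 14 mm high; origin at the centre of its underside. Farther back, from 0.6 m ahead of the base axis onward, a fixed shelf with a laptop overhangs the bench at 0.37 m height; keep the wrist in front of it
- ring_b: bystander: pale brass-coloured spacer ring lying to the left of the pedestal, 26 mm in diameter, 12 mm high; origin at the centre of its underside
- sample_jar: bystander: small sample bottle with screw cap standing on the left half of the bench, 32 mm in diameter, 60 mm tall; origin at the centre of its underside
- pen: bystander: marker pen lying to the right of the pedestal, 131 mm long, 16 mm thick; origin under its middle
- plug: bystander: black connector lying to the right of the pedestal, 55 x 18 x 19 mm; origin under its middle
- cap_jar: bystander: small jar with screw cap standing to the left of the pedestal, 38 mm in diameter, 53 mm tall; origin at the centre of its underside
- driver: bystander: screwdriver lying on the left half of the bench, 170 mm long, 26 mm thick; origin under its middle
Things that resemble listed ones, but are neither listed nor needed, are in the scene too. What is shaped like the sleeve but green or purple is not meant.

How it is judged (in metres and radians):
At the end, for the whole second after the job is handed in: The sleeve stands upright (within 0.03 rad) and at rest on the pedestal's top, its axis within 3.5 mm of the pedestal's axis (horizontal distance between sleeve and pedestal_top below 0.0035 m and z of sleeve in the frame of pedestal_top between -0.002 and 0.002 m and angle between sleeve's own z axis and vertical below 0.03 rad and linear speed of sleeve below 0.005 m/s); the robot touches nothing.
It fails at once if the sleeve is tipped by more than 0.25 rad (angle between sleeve's own z axis and vertical above 0.25 rad).
It fails at once if the sleeve is lifted (its foot's centre more than 6 mm above the pedestal's top) (z of sleeve in the frame of pedestal_top above 0.006 m).
It fails at once if the sleeve falls off the pedestal (z of sleeve in the frame of pedestal_top below -0.006 m).
It fails at once if the sleeve is gripped or struck hard (robot presses it with more than 15 N) (contact force between any of the fingers, the arm and sleeve above 15 N).
It fails at once if a bystander is moved by more than 15 mm (distance of any of ring_a, ring_b, sample_jar, pen, plug, cap_jar, driver from where it was at the start of the episode above 0.015 m).
It also fails if it takes over 61 s, if anything falls off the work surface, if the arm or the gripper's body presses on something with over 40 N, if the wrist force passes 120 N, or if a joint passes its speed limit or range.

## Robot

A 6-joint arm with a two-finger parallel gripper is mounted at the origin on a cart in front of the work surface, level with it; the furniture and walls round the work are solid. World frame = base frame: x ahead of the robot, y to its left, z up, the work surface at z = 0. Lengths are in m, angles in degrees, forces in N, time in s.
With the tool pointing down it reaches from about 0.25 to 0.725 m from the base axis. Payload 9.7 kg.
Tool frame: the origin (TCP) lies midway between the tips of the shut fingers; the grasp point (between the pads) lies bot.hold_point_z behind it (bot.hold_point_z is the distance from the TCP to the grasp point, in m); z points along the fingers, y is the line along which they close (so a half turn about z gives the same grasp; the last joint's range is limited). The gripper opens to 85 mm and grips with 20 to 120 N. Pads are 22 mm wide; open, the fingers measure 114 mm over their backs; the gripper's body (76 mm by 85 mm) begins 54 mm behind the grasp point. The pads swing forward as they close: fully open they stand 13 mm farther back than shut.
Start: joints at [65.432, 4.979, 10.078, 95.1, 0, 90], TCP at [0.229, 0.5, 0.231] pointing down, gripper open.
Joint ranges: [-179.16, 179.16], [-48.56, 103.87], [-65.8, 70.77], [-126.05, 130.52], [-82.76, 87.17], [-180, 180]. Speed limits (degrees/s): [127.2, 127.2, 147.25, 180, 180, 180].

## Interface

Orientations are given as [roll, pitch, yaw] about the fixed x, y, z axes, in that order (R = Rz(yaw) Ry(pitch) Rx(roll)).
In Python, from workcell import bot, camera, camera_model, ticket gives the robot as it stands.
- The arm moves only by the tool send_rows, never from a script. Its argument "targets" is text: rows parted by semicolons, each of 5 numbers parted by spaces: the shift along the tool's x, y, z in mm, then the turn about the tool's z in degrees, then the closure in counts, from 0 (fully open) to 255 (shut). A call has 1 to 20 rows; each row is the pose to reach, as a shift and turn from the pose commanded when the call began, along the tool's axes at that moment; what a row does not reach only later rows make up. A row lasts 1/8 s, in which the tool goes at most 62.5 mm and 10.7 degrees, less where a joint would pass 70% of its speed; a pose out of reach is approached as far as the arm can. A call with a gripper value outside its range is refused whole. The fingers move at their own pace and stop on an object; "newtons" is the grip in N (left out, the last holds). Time passes only in rows, so rows that repeat a pose let the fingers close. It gives the time, the measured TCP pose, the force, the opening and the grip force at its end, in the units of the state.
- bot.get_obs(): the state, without advancing time (a new reading comes with each control period).
- camera(name): name is "scene" or "top" or "wrist"; returns the picture (384x512x3 uint8, blue, green, red); there is no depth.
- camera_model(name): a dict with "K" (3x3 intrinsics, pixels), "pose" (4x4, takes a point from camera to world coordinates); the wrist camera has in their place "T_tool_cam" (4x4, takes a point from camera to tool coordinates, whose origin is the TCP and whose axes are the flange's). Camera axes: x right, y down, z forward; pixel columns grow to the right and rows downward; lengths in m; the calibration is good to about 2 mm. A picture is of the moment at which its call begins: read the wrist's pose just before it. camera_model takes no time and is no camera call.
- ticket.job_done(): hands the job in; it is judged then, once.
The state is a dict: "time": time; "q": joint angles; "qd": joint speeds; "joint_efforts": joint torques, N m; "ee_pos": TCP position; "tcp_rot": TCP orientation; "wrist_force": force on the tool from outside, world axes, zero at the start; "torque": the same for the moment, N m; "opening": finger opening in m; "grasp_force": force on a finger pad.
Only numpy, scipy, OpenCV 4.12 (cv2) and the standard library are available. Lean on these libraries where they do the work, as an engineer would, in place of code of your own. Each camera call takes 0.05 s, during which the arm holds its last target. There are 200 camera calls.

## Working session

There is one attempt and no reset: what is moved stays moved. The work goes in short steps, Python scripts to look and compute and a tool call to move; the robot and the scene stay as the last step left them, time stands still between calls to the robot, and variables do not carry over. Pictures are saved under pics/ and viewed, at most 10 in all, crops included, and the job is handed in when it is done.

Besides the shell and the picture viewer there is one more tool, called after "Emit:" as a command line: name --argument value ..., lists and objects as JSON in quotes. send_rows: Moves the arm, as the interface text tells. Its arguments: {"type":"object","properties":{"targets":{"type":"string"},"newtons":{"type":"number"}},"required":["targets"]}

```bash
mkdir -p pics; ls
python3 - <<'E'
from workcell import bot,camera,camera_model
import cv2,numpy as np
for n in("scene","top"):
    im=camera(n);cv2.imwrite(f"pics/{n}0.png",im);m=camera_model(n);print(n,np.round(m["K"],1).tolist(),np.round(m["pose"],4).tolist())
print(np.round(camera_model("wrist")["T_tool_cam"],4).tolist(),np.round(camera_model("wrist")["K"],1).tolist(),bot.hold_point_z)
print(bot.get_obs())
E
```

```text
pics
scene [[453.4, 0.0, 250.6], [0.0, 453.4, 190.3], [0.0, 0.0, 1.0]] [[0.8743, -0.3787, 0.3036, 0.0725], [-0.4854, -0.675, 0.5557, -0.9474], [-0.0055, -0.6332, -0.774, 1.2114], [0.0, 0.0, 0.0, 1.0]]
top [[421.6, 0.0, 258.1], [0.0, 421.6, 193.5], [0.0, 0.0, 1.0]] [[-0.0014, -0.9871, 0.1599, 0.2295], [-1.0, -0.0001, -0.0093, -0.1126], [0.0092, -0.16, -0.9871, 1.7723], [0.0, 0.0, 0.0, 1.0]]
[[-0.0001, -0.9657, -0.2596, 0.0656], [1.0, -0.0001, 0.0, 0.0005], [-0.0, -0.2596, 0.9657, -0.1425], [0.0, 0.0, 0.0, 1.0]] [[284.8, 0.0, 253.4], [0.0, 284.8, 192.2], [0.0, 0.0, 1.0]] 0.0187
{'time': 0.1, 'q': array([6.54306404e+01, 5.00856337e+00, 1.00388557e+01, 9.51005554e+01,
       1.06721041e-03, 9.00009940e+01]), 'qd': array([ 0.05417335, -0.0655144 ,  0.13403315,  0.07298951, -0.04525593,
        0.05192028]), 'joint_efforts': array([-1.34548296e-03, -5.21559584e+01,  4.65654266e+01,  1.59515982e-02,
       -1.07255810e-04,  1.86077393e-06]), 'ee_pos': array([0.22859346, 0.50001046, 0.23064684]), 'tcp_rot': array([-1.79929737e+02, -1.06599066e-03,  1.55429645e+02]), 'wrist_force': array([-0.77003407, -0.52547427, -0.48130204]), 'torque': array([-0.00556145, -0.02963964, -0.01486937]), 'grasp_force': 0.0, 'opening': 0.08520650705867987}
```

View pics/scene0.png

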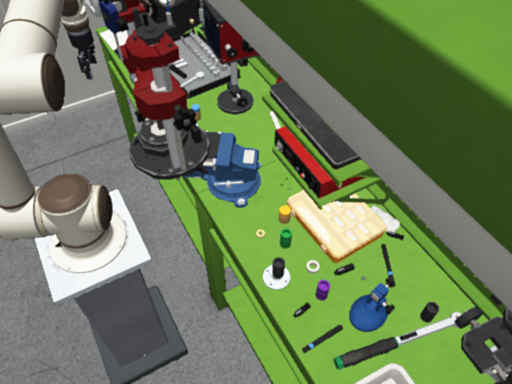

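View pics/top0.png

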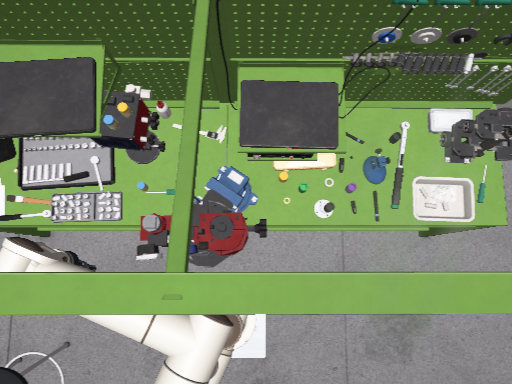

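Scene view: the pedestal stands at about (277,275) with the dark sleeve on it at (278,267). In the top view it is at (324,208). Green (286,238), purple (323,290) and another dark cylinder (430,312, farther right, not on the pedestal) are look-alikes. The sleeve standing on the pedestal is the one meant. I'll confirm it in a crop and measure from both views.

```bash
cat > h.py <<'E'
import numpy as np,cv2
from workcell import bot,camera,camera_model
from scipy.spatial.transform import Rotation as Ro
def tool():
    o=bot.get_obs();T=np.eye(4);T[:3,:3]=Ro.from_euler('xyz',o['tcp_rot'],degrees=True).as_matrix();T[:3,3]=o['ee_pos'];return T
def cam(n,T=None):
    m=camera_model(n);return m["K"],(T@m["T_tool_cam"] if n=="wrist" else m["pose"])
def ray(K,P,uv):
    d=P[:3,:3]@np.linalg.solve(K,[uv[0],uv[1],1.]);return P[:3,3],d/np.linalg.norm(d)
def onz(K,P,uv,z):
    c,d=ray(K,P,uv);return c+d*(z-c[2])/d[2]
def proj(K,P,X):
    p=K@(P[:3,:3].T@(np.asarray(X,float)-P[:3,3]));return p[:2]/p[2]
def cross(r1,r2):
    (a,d),(b,e)=r1,r2;s=np.linalg.lstsq(np.c_[d,-e],b-a,rcond=None)[0]
    p,q=a+s[0]*d,b+s[1]*e;return (p+q)/2,np.linalg.norm(p-q)
def delta(d,T=None):  # world shift (m) -> tool mm
    T=tool() if T is None else T
    return np.round(1000*T[:3,:3].T@np.asarray(d),1)
E
python3 - <<'E'
from h import *
out=[];rs=[];rd=[]
for n,(x0,y0,x1,y1) in(("scene",(252,245,302,300)),("top",(304,190,344,226))):
    im=cv2.imread(f"pics/{n}0.png");c=im[y0:y1,x0:x1].astype(int)
    K,P=cam(n)
    w=((c.min(2)>110)&(c.max(2)-c.min(2)<40)).astype(np.uint8)
    d=((c.max(2)<75)).astype(np.uint8)
    for nm,m,l in(("white",w,rs),("dark",d,rd)):
        k,lab,st,ce=cv2.connectedComponentsWithStats(m);i=1+np.argmax(st[1:,4]);b=st[i]
        pts=np.argwhere(lab==i)[:,::-1]+[x0,y0];print(n,nm,b[:4]+[x0,y0,0,0],b[4],ce[i]+[x0,y0])
        if nm=="white":
            h=cv2.convexHull(pts.astype(np.float32));e=cv2.fitEllipse(h);print(e);print(" z=4mm:",onz(K,P,e[0],.006));rs.append(ray(K,P,e[0]))
        else: rd.append(ray(K,P,ce[i]+[x0,y0]));print(" dark z=.077",onz(K,P,ce[i]+[x0,y0],.077))
    s=cv2.resize(im[y0-10:y1+10,x0-10:x1+10],None,fx=6,fy=6,interpolation=2);out.append(cv2.resize(s,(400,400)))
print("cross white",cross(*rs),"dark",cross(*rd))
cv2.imwrite("pics/crop.png",np.hstack(out))
E
```

```text
scene white [263 265  27  25] 406 [275.43103448 278.62561576]
((275.9880065917969, 276.7012939453125), (24.763614654541016, 27.276044845581055), 101.45435333251953)
 z=4mm: [ 0.45014831 -0.40891388  0.006     ]
scene dark [273 258  11  20] 191 [277.96858639 267.52879581]
 dark z=.077 [ 0.44781862 -0.41845612  0.077     ]
top white [314 199  19  19] 220 [321.65454545 208.81363636]
((322.9380187988281, 208.382080078125), (18.128427505493164, 19.223155975341797), 124.64860534667969)
 z=4mm: [ 0.45186373 -0.40334812  0.006     ]
top dark [324 205   5   7] 15 [325.93333333 208.86666667]
 dark z=.077 [ 0.4409415  -0.40377493  0.077     ]
cross white (array([ 0.45300599, -0.40484592, -0.00310744]), np.float64(9.31893069325731e-06)) dark (array([ 0.44844451, -0.40872002,  0.05873979]), np.float64(0.010897109693824247))
```

View pics/crop.png

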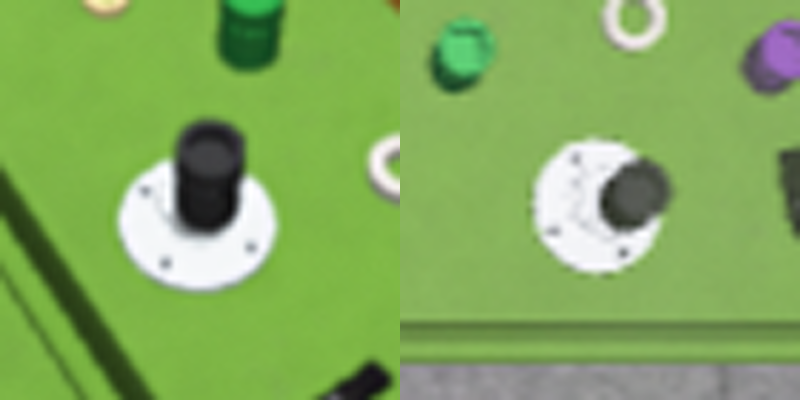

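The crop confirms the dark sleeve on the white pedestal. The pedestal is near (0.452, -0.405) and the crossed height of about 0 is plausible. Next I fold the arm inward.

Emit:
send_rows --targets "0 -50 -30 0 0; 0 -100 -60 0 0; 0 -150 -90 0 0; 0 -200 -120 0 0; 0 -250 -160 0 0; 0 -300 -200 0 0; 0 -300 -200 0 0"

```text
time: 0.98
ee_pos: [0.103, 0.2252, 0.4344]
tcp_rot: [179.6, -0.0, 155.4]
wrist_force: [0.1, 0.1, -0.2]
opening: 0.0852
grasp_force: 0.0
```

```bash
python3 -c "
from h import *
o=bot.get_obs();print(o['time'],o['q'].round(2),o['ee_pos'].round(3),np.hypot(*o['ee_pos'][:2]),o['tcp_rot'].round(2),o['wrist_force'])"
```

```text
0.975 [ 65.43 -23.36  10.36 123.35   0.    90.  ] [0.103 0.225 0.434] 0.2476463407319495 [179.63  -0.   155.43] [ 0.12652776  0.13751754 -0.15246261]
```

Emit:
send_rows --targets "0 -40 16 0 255; 0 -80 32 0 255; 0 -120 48 0 255; 0 -155 60 0 255; 0 -155 60 0 255; 0 -155 60 0 255"

```text
time: 1.72
ee_pos: [0.0398, 0.0871, 0.371]
tcp_rot: [-180.0, 0.0, 155.4]
wrist_force: [-0.4, 1.4, 0.3]
opening: 0.0002
grasp_force: 0.0
```

```bash
python3 -c "
from h import *
o=bot.get_obs();print(o['time'],o['q'].round(2),o['ee_pos'].round(3),np.hypot(*o['ee_pos'][:2]),o['tcp_rot'].round(2),o['wrist_force'],o['opening'])
cv2.imwrite('pics/s1.png',camera('scene'))"
```

```text
1.725 [ 65.43 -44.78  -7.62 127.16  -0.    90.  ] [0.04  0.087 0.371] 0.09572229652408838 [-180.      0.    155.43] [-0.37252437  1.38591279  0.3187968 ] 0.00019900809792546703
```

View pics/s1.png

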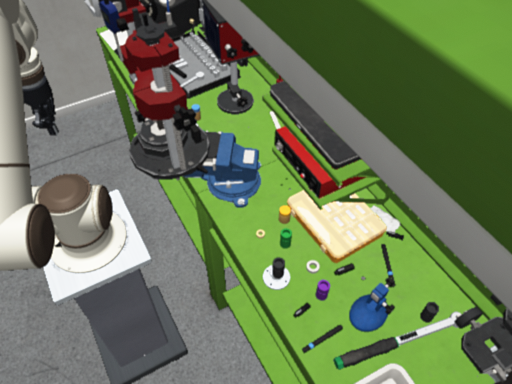

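Everything is as planned: the tool is folded at a radius of 0.096 m and clear of the press. Next I swing round the base to the right.

Emit:
send_rows --targets "-16.5 -1.4 0 0 255; -32.5 -5.7 0 0 255; -47.5 -12.7 0 0 255; -61 -22 0 0 255; -73 -34 0 0 255; -82 -47.5 0 0 255; -89 -62.5 0 0 255; -93.5 -78.5 0 0 255; -95 -95 0 0 255; -93.5 -111.5 0 0 255; -89 -127.5 0 0 255; -82 -142.5 0 0 255; -73 -156 0 0 255; -67 -162 0 0 255; -67 -162 0 0 255; -67 -162 0 0 255"

```text
time: 3.78
ee_pos: [0.0334, -0.0891, 0.3712]
tcp_rot: [180.0, -0.0, 155.4]
wrist_force: [0.5, 0.7, -0.1]
opening: 0.0002
grasp_force: 0.0
```

```bash
python3 -c "
from h import *
o=bot.get_obs();print(o['time'],o['q'].round(2),o['ee_pos'].round(4),np.hypot(*o['ee_pos'][:2]),o['tcp_rot'].round(2),o['wrist_force'],o['opening'])
for p in ([.10,-.40,.35],[.36,-.40,.30]): print(delta(np.array(p)-o['ee_pos']))"
```

```text
3.775 [-6.9470e+01 -4.4770e+01 -7.5900e+00  1.2724e+02  1.0000e-02 -4.4890e+01] [ 0.0334 -0.0891  0.3712] 0.09520210844765584 [ 1.7995e+02 -4.0000e-02  1.5541e+02] [ 0.50222514  0.67758832 -0.08729534] 0.00022656620037903047
[-189.9 -255.    20.9]
[-426.4 -146.9   70.8]
```

Emit:
send_rows --targets "-38 -51 4 0 255; -76 -102 8 0 255; -114 -153 12 0 255; -152 -204 17 0 255; -190 -255 21 0 255; -245 -230 40 0 255; -300 -205 60 0 255; -355 -180 80 0 255; -410 -155 100 0 255; -466 -112 140 0 255; -466 -112 180 0 255; -466 -112 180 0 255; -466 -112 180 0 255"

```text
time: 5.4
ee_pos: [0.411, -0.3838, 0.1924]
tcp_rot: [-180.0, 0.0, 155.5]
wrist_force: [-0.9, 0.0, 0.5]
opening: -0.0001
grasp_force: 0.0
```

```bash
python3 -c "
from h import *
T=tool();im=camera('wrist');np.save('T1.npy',T);cv2.imwrite('pics/w1.png',im)
o=bot.get_obs();print(o['time'],o['q'].round(2),o['ee_pos'].round(4),o['wrist_force'])
K,P=cam('wrist',T);print(proj(K,P,[.452,-.405,.045]),proj(K,P,T[:3,3]))"
```

```text
5.45 [-4.310e+01  5.940e+00  6.900e+00  9.083e+01 -1.000e-02 -1.856e+01] [ 0.4108 -0.3844  0.1933] [ 0.45522824 -0.45838674  0.38469129]
[250.84863411 222.21224299] [252.50757619 240.71747159]
```

View pics/w1.png

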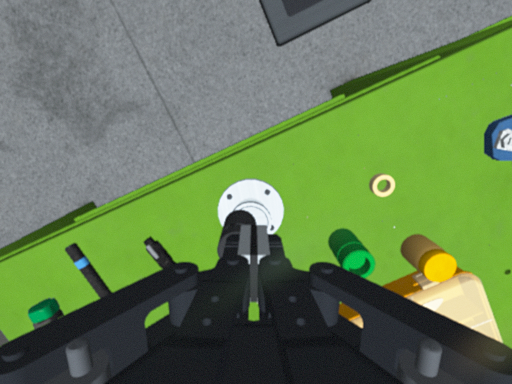

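The wrist view shows the pedestal flange at (251,210), with the sleeve at (237,228) partly hidden by the shut fingers at (252,240). I'll move the TCP past the pedestal so that the camera looks straight down on it.

Emit:
send_rows --targets "-35 0 -10 0 255; -70 0 -20 0 255; -70 0 -20 0 255; -70 0 -20 0 255"

```text
time: 5.95
ee_pos: [0.4734, -0.4138, 0.2125]
tcp_rot: [-180.0, 0.1, 155.4]
wrist_force: [-0.1, -0.4, 0.3]
opening: 0.0
grasp_force: 0.0
```

```bash
python3 -c "
from h import *
T=tool();im=camera('wrist');np.save('T2.npy',T);cv2.imwrite('pics/w2.png',im)
o=bot.get_obs();print(o['time'],o['q'].round(2),o['ee_pos'].round(4))
K,P=cam('wrist',T);u=proj(K,P,[.452,-.405,.045]).round().astype(int);print(u)
x,y=u-[50,50];x=max(x,0);y=max(y,0);print(x,y);cv2.imwrite('pics/w2c.png',cv2.resize(im[y:y+100,x:x+100],(600,600),interpolation=2))"
```

```text
6.0 [-4.116e+01  1.570e+01  2.027e+01  9.450e+01 -1.000e-02 -1.654e+01] [ 0.4732 -0.4137  0.2124]
[252 156]
202 106
```

View pics/w2c.png

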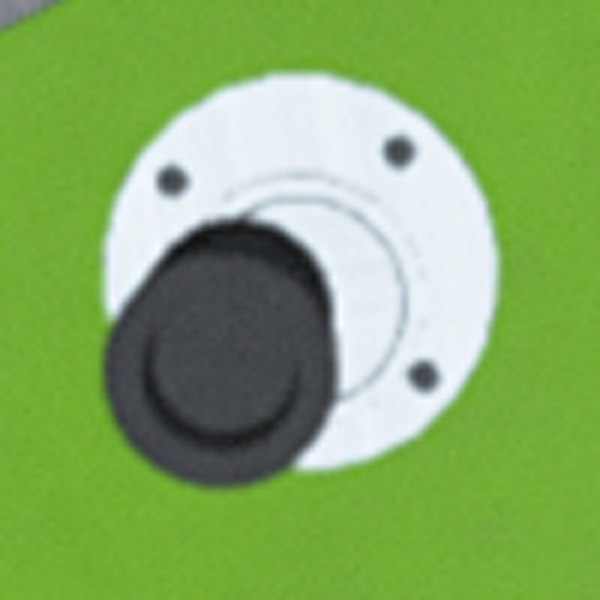

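The crop is clear: the flange centre is at crop (300,271), the top rim of the sleeve at (220,372), its foot at (235,312), and the scribed circle is visible on the right. I'll measure by fitting circles on back-projected edges.

```bash
cat > m.py <<'E'
from h import *
from scipy.optimize import least_squares
def circ(X,r=None):
    c0=X.mean(0)
    f=lambda p:np.hypot(X[:,0]-p[0],X[:,1]-p[1])-(p[2] if r is None else r)
    s=least_squares(f,[*c0,.02],loss='soft_l1',f_scale=.0005);return s.x if r is None else np.r_[s.x[:2],r]
def plane(K,P,px,z): return np.array([onz(K,P,u,z)[:2] for u in px])
def measure(T,im,guess=(.452,-.405),zs=(.109,.045,.008),win=60,thr=(150,110)):
    K,P=cam('wrist',T);u0=proj(K,P,[*guess,.03])
    S=4;x,y=[max(0,int(a-win)) for a in u0];big=cv2.resize(im[y:y+2*win,x:x+2*win],None,fx=S,fy=S,interpolation=cv2.INTER_CUBIC)
    px=lambda c:(c.reshape(-1,2)+.5)/S-.5+[x,y]
    g=big.astype(int)
    def largest(m,ap=cv2.CHAIN_APPROX_NONE): return max(cv2.findContours(m.astype(np.uint8),cv2.RETR_EXTERNAL,ap)[0],key=cv2.contourArea)
    nongreen=~((g[:,:,1]-g[:,:,0]>60))          # white or dark
    white=(g.min(2)>thr[0])
    wc=px(largest(white)); dark=(g.max(2)<thr[1]); dc=px(cv2.convexHull(largest(dark)) if 0 else largest(dark))
    # flange: white contour points whose back-projection is near 40 mm from rough centre
    X=plane(K,P,wc,zs[2]);c=np.array(guess)
    for tol in(.012,.006,.003,.0015):
        k=abs(np.hypot(*(X-c).T)-.04)<tol;fl=circ(X[k]);c=fl[:2]
    # sleeve: direction top->foot in the picture
    def arc(z,sgn,half,c0):
        Y=plane(K,P,dc,z);c=np.array(c0)
        for _ in range(6):
            a=proj(K,P,[*c,.109]);b=proj(K,P,[*c,.045]);d=sgn*(a-b);d/=np.linalg.norm(d)
            v=dc-proj(K,P,[*c,z]);k=(v@d)/np.linalg.norm(v,axis=1)>np.cos(np.radians(half))
            k&=abs(np.hypot(*(Y-c).T)-.0175)<.008
            r=circ(Y[k]);rf=circ(Y[k],.0175);c=rf[:2]
        return r,rf,k.sum()
    c0=plane(K,P,dc,.077).mean(0)
    t=arc(zs[0],1,80,c0);f=arc(zs[1],-1,50,c0)
    return fl,t,f
E
python3 - <<'E'
from m import *
for i in(2,):
    fl,t,f=measure(np.load(f'T{i}.npy'),cv2.imread(f'pics/w{i}.png'))
    print('flange',fl,'\ntop',t,'\nfoot',f,'\noff mm',1000*(t[1]-fl)[:2],1000*(f[1]-fl)[:2])
E
```

```text
flange [ 0.45190258 -0.40594632  0.03995088] 
top (array([ 0.44875407, -0.41688283,  0.01657141]), array([ 0.44796463, -0.41605394,  0.0175    ]), np.int64(199)) 
foot (array([ 0.44882134, -0.41668186,  0.01647914]), array([ 0.44968553, -0.41743907,  0.0175    ]), np.int64(102)) 
off mm [ -3.93795046 -10.10762478] [ -2.21704853 -11.49275615]
```

Flange, rim and foot agree with the stated heights. The sleeve is about (-3.1, -10.8) mm off, so I'll push along (0.274, 0.962). I'll use the shut fingers' tool +x side at yaw 74°, so the camera looks down on the sleeve.

Emit:
send_rows --targets "3 -10 0 10 255; 6 -20 0 20 255; 9 -30 0 30 255; 12 -40 0 40 255; 15 -53 0 50 255; 15 -53 0 60 255; 15 -53 0 70 255; 15 -53 0 81.3 255; 15 -53 0 81.3 255; 15 -53 0 81.3 255; 15 -53 0 81.3 255"

```text
time: 7.38
ee_pos: [0.4381, -0.4554, 0.2115]
tcp_rot: [180.0, 0.0, 74.3]
wrist_force: [-0.6, -0.7, 0.7]
opening: 0.0001
grasp_force: 0.0
```

```bash
python3 -c "
from m import *
T=tool();im=camera('wrist');np.save('T3.npy',T);cv2.imwrite('pics/w3.png',im)
o=bot.get_obs();print(o['time'],o['q'].round(2),o['ee_pos'].round(4),o['tcp_rot'])
fl,t,f=measure(T,im);print(fl,t,f)
for z in (.2,.051): print(delta(np.array([.4377,-.4558,z])-T[:3,3]))
"
```

```text
7.425 [-46.11  16.27  20.85  94.57   0.    59.66] [ 0.4382 -0.4554  0.2114] [1.79995152e+02 1.50129276e-03 7.42329270e+01]
[ 0.45201305 -0.40599912  0.04003543] (array([ 0.44886718, -0.41693618,  0.01645412]), array([ 0.44920966, -0.41571106,  0.0175    ]), np.int64(205)) (array([ 0.44897519, -0.41673064,  0.0164752 ]), array([ 0.44865356, -0.41782678,  0.0175    ]), np.int64(103))
[-0.5 -0.3 11.5]
[ -0.5  -0.3 160.5]
```

View pics/w3.png

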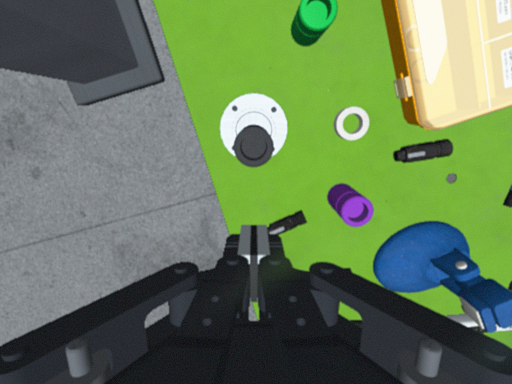

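Both views agree to 0.1 mm: pedestal (0.4520, -0.4060), sleeve (0.4489, -0.4168). The plug at (288,223) is 19 mm high, so it stays below the tips. I descend behind the sleeve.

Emit:
send_rows --targets "0 0 40 0 255; 0 0 80 0 255; 0 0 115 0 255; 0 0 140 0 255; 0 0 152 0 255; 0 0 158 0 255; 0 0 160 0 255; 0 0 160 0 255; 0 0 160 0 255"

```text
time: 8.55
ee_pos: [0.4385, -0.4558, 0.052]
tcp_rot: [179.9, 0.0, 74.1]
wrist_force: [-0.4, 0.5, -0.1]
opening: -0.0001
grasp_force: 0.0
```

```bash
python3 -c "
from m import *
T=tool();im=camera('wrist');np.save('T4.npy',T);cv2.imwrite('pics/w4.png',im)
o=bot.get_obs();print(o['time'],o['ee_pos'].round(4),o['tcp_rot'],o['wrist_force'])
print(delta(np.array([.4489,-.4168,.051])-T[:3,3]),delta(np.array([.4520,-.4060,.051])-T[:3,3]))
"
```

```text
8.6 [ 0.4385 -0.4557  0.0519] [1.79955285e+02 2.86770824e-02 7.41343906e+01] [-0.62181408  0.09693573  0.14241771]
[40.3 -0.7  1. ] [51.5 -0.7  1. ]
```

View pics/w4.png

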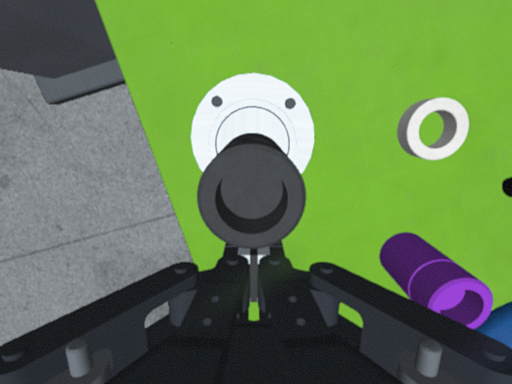

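The sleeve lies straight ahead at (252,195), with the white pedestal ring showing beyond it. I'll push slowly, short of the goal, then look.

Emit:
send_rows --targets "3 -0.7 0 0 255; 6 -0.7 0 0 255; 8 -0.7 0 0 255; 9 -0.7 0 0 255; 10 -0.7 0 0 255; 11 -0.7 0 0 255; 12 -0.7 0 0 255; 13 -0.7 0 0 255; 14 -0.7 0 0 255; 15 -0.7 0 0 255; 16 -0.7 0 0 255; 17 -0.7 0 0 255; 18 -0.7 0 0 255; 19 -0.7 0 0 255; 19 -0.7 0 0 255; 19 -0.7 0 0 255"

```text
time: 10.6
ee_pos: [0.4428, -0.4369, 0.0513]
tcp_rot: [-180.0, -0.0, 74.1]
wrist_force: [-1.4, -3.1, 2.1]
opening: -0.0001
grasp_force: 0.7
```

```bash
cat > look.py <<'E'
import sys
from m import *
i=sys.argv[1];T=tool();im=camera('wrist');np.save(f'T{i}.npy',T);cv2.imwrite(f'pics/w{i}.png',im)
o=bot.get_obs();print(o['time'],o['ee_pos'].round(4),o['tcp_rot'].round(2),o['wrist_force'].round(2))
K,P=cam('wrist',T)
try:
    fl,t,f=measure(T,im,win=85 if T[2,3]<.12 else 60)
    print('fl',fl.round(4),'top',t[0].round(4),t[2],'foot',f[0].round(4),f[2])
    for n,c in(('top',t[0]),('foot',f[0])): print(n,'offset from pedestal mm',(1000*(c-fl)[:2]).round(1),'in tool axes',delta([*(c-fl)[:2],0],T))
except Exception as e: print(e)
E
python3 look.py 5
```

```text
10.65 [ 0.4428 -0.4369  0.0512] [-1.800e+02 -1.000e-02  7.413e+01] [-0.29 -3.77  2.34]
Initial guess is outside of provided boundsm.py:4: RuntimeWarning: Mean of empty slice.
  c0=X.mean(0)
  ret = um.true_divide(
```

Emit:
send_rows --targets "-3 0 0 0 255; -8 0 0 0 255; -16 0 -10 0 255; -19 0 -50 0 255; -19 0 -100 0 255; -19 0 -150 0 255; -19 0 -160 0 255; -19 0 -160 0 255; -19 0 -160 0 255"

```text
time: 11.78
ee_pos: [0.4372, -0.455, 0.2095]
tcp_rot: [-179.9, -0.1, 74.1]
wrist_force: [-0.8, -0.5, 0.3]
opening: 0.0
grasp_force: 0.0
```

```bash
python3 look.py 6
```

```text
11.825 [ 0.4372 -0.455   0.2094] [-1.7986e+02 -8.0000e-02  7.4130e+01] [-0.28 -0.16  0.06]
fl [ 0.452  -0.4061  0.0401] top [ 0.4509 -0.4087  0.0171] 235 foot [ 0.4499 -0.413   0.0197] 108
top offset from pedestal mm [-1.  -2.7] in tool axes [-2.9 -0.3 -0. ]
foot offset from pedestal mm [-2.1 -6.9] in tool axes [-7.2 -0.1 -0. ]
```

Run:
```python
from m import *
T=np.load('T6.npy');im=cv2.imread('pics/w6.png');K,P=cam('wrist',T);u=proj(K,P,[.452,-.406,.045]).astype(int);x,y=u-45;print(x,y)
cv2.imwrite('pics/w6c.png',cv2.resize(im[y:y+90,x:x+90],(540,540),interpolation=2))
for n,c,r,z in(('fl',(.452,-.4061),.04,.008),('scribe',(.452,-.4061),.0195,.045),('topfit',(.4509,-.4087),.0175,.109),('footfit',(.4509,-.4087),.0175,.045)):
    a=np.array([proj(K,P,[c[0]+r*np.cos(t),c[1]+r*np.sin(t),z]) for t in np.linspace(0,6.28,60)]);print(n,((a.min(0)-[x,y])*6).round(),((a.max(0)-[x,y])*6).round())
```

```text
209 85
fl [69. 49.] [476. 465.]
scribe [162. 158.] [383. 384.]
topfit [146. 186.] [396. 440.]
footfit [171. 186.] [370. 389.]
```

View pics/w6c.png

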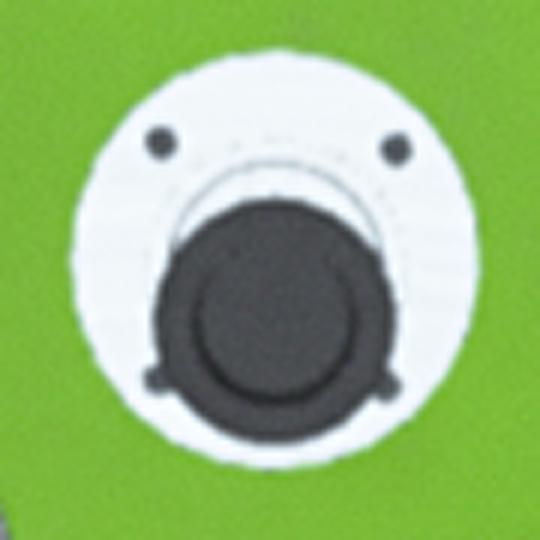

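The crop shows scribed circle edge at y≈162 and the far sleeve edge at y≈198. That gives a gap of about 6.3 mm against 2 mm when centred, so about 3.8 mm remains, matching the push distance. The lateral error is negligible. The bolt holes at (155,378) and (388,385) spoiled the automatic fit. Second push follows.

Emit:
send_rows --targets "0 0 40 0 255; 0 0 80 0 255; 0 0 115 0 255; 0 0 140 0 255; 0 0 152 0 255; 0 0 157 0 255; 0 0 159 0 255; 0 0 159 0 255; 4 0 159 0 255; 8 0 159 0 255; 12 0 159 0 255; 15 0 159 0 255; 17 0 159 0 255; 18 0 159 0 255; 19 0 159 0 255; 20 0 159 0 255; 21 0 159 0 255; 22 0 159 0 255; 22.8 0 159 0 255; 22.8 0 159 0 255"

```text
time: 14.32
ee_pos: [0.4439, -0.4334, 0.0524]
tcp_rot: [180.0, 0.0, 74.1]
wrist_force: [-0.9, -3.9, 2.1]
opening: -0.0001
grasp_force: 0.9
```

Emit:
send_rows --targets "0 0 0 0 255; -3 0 0 0 255; -8 0 0 0 255; -16 0 -10 0 255; -23 0 -50 0 255; -23 0 -100 0 255; -23 0 -150 0 255; -23 0 -160 0 255; -23 0 -160 0 255; -23 0 -160 0 255"

```text
time: 15.58
ee_pos: [0.4372, -0.4552, 0.2105]
tcp_rot: [-179.9, -0.1, 74.1]
wrist_force: [0.7, -0.1, 0.0]
opening: 0.0002
grasp_force: 0.0
```

```bash
python3 look.py 7
python3 - <<'E'
from m import *
T=np.load('T7.npy');im=cv2.imread('pics/w7.png');K,P=cam('wrist',T);u=proj(K,P,[.452,-.406,.045]).astype(int);x,y=u-45;print(x,y)
cv2.imwrite('pics/w7c.png',cv2.resize(im[y:y+90,x:x+90],(540,540),interpolation=2))
for n,c,r,z in(('fl',(.452,-.4061),.04,.008),('scribe',(.452,-.4061),.0195,.045),('top if centred',(.452,-.4061),.0175,.109),('foot',(.452,-.4061),.0175,.045)):
    a=np.array([proj(K,P,[c[0]+r*np.cos(t),c[1]+r*np.sin(t),z]) for t in np.linspace(0,6.28,60)]);print(n,((a.min(0)-[x,y])*6).round(),((a.max(0)-[x,y])*6).round())
E
```

```text
15.625 [ 0.4372 -0.4551  0.2104] [-1.7986e+02 -8.0000e-02  7.4130e+01] [ 0.27  0.08 -0.69]
fl [ 0.452  -0.406   0.0401] top [ 0.4518 -0.4059  0.0165] 210 foot [ 0.4506 -0.4106  0.022 ] 112
top offset from pedestal mm [-0.2  0.1] in tool axes [ 0.1 -0.2  0. ]
foot offset from pedestal mm [-1.3 -4.6] in tool axes [-4.8 -0.  -0. ]
209 85
fl [70. 48.] [475. 464.]
scribe [162. 157.] [383. 383.]
top if centred [149. 164.] [398. 418.]
foot [173. 169.] [372. 371.]
```

View pics/w7c.png

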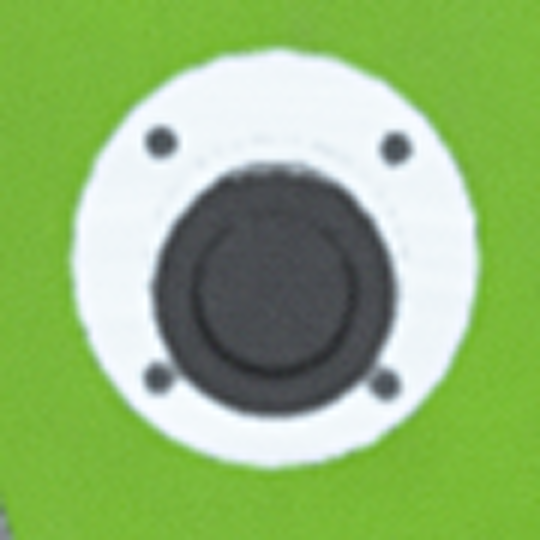

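The rim spans x 153–397 and y about 168–416. If centred it would span 149–398 and 164–418, so the sleeve is centred to well under 1 mm and upright. The arm is clear, so I hand the job in.

```bash
python3 -c "
from workcell import ticket
print(ticket.job_done())"
```

```text
the job is handed in; nothing more can be done
None
```

The sleeve stands upright in the middle of the pedestal's top, within about 1 mm of centre by the last wrist-camera look; the arm is clear and the job was handed in at about 16 s, with no verdict shown.

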